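Peel the clinging cover off a stack of plug trays and present it

ROBOT

A 6-joint arm with a two-finger parallel gripper is mounted at the origin on the work surface. World frame = base frame: x ahead of the robot, y to its left, z up, the work surface at z = 0. Lengths are in mm, angles in rad, forces in N, time in s.
With the tool pointing down it reaches from about 375 to 825 mm from the base axis. Payload 5.5 kg.
Tool frame: the origin (TCP) lies at the very end of the fingers, on their centre line; the grasp point (between the pads) lies 19 mm behind it (manip.grip_depth is the distance from the TCP to the grasp point, in mm); z points along the fingers, y is the line along which they close (so a half turn about z gives the same grasp; the last joint's range is limited). The gripper opens to 85 mm and grips with 20 to 120 N. Pads are 22 mm wide; open, the fingers measure 114 mm over their backs; the gripper's body (76 mm by 85 mm) begins 54 mm behind the grasp point. The pads swing forward as they close: fully open they stand 13 mm farther back than shut.
Start: joints at [1.339, 0.314, -0.047, 1.21, 0, 1.571], TCP at [137.835, 583.949, 231.299] pointing down, gripper open.
Joint ranges: [-2.67, 2.67], [-0.69, 1.73], [-1.03, 1.25], [-2.08, 2.16], [-1.42, 1.45], [-3.14, 3.14]. Speed limits (rad/s): [2.39, 2.39, 3.01, 3.14, 3.14, 3.14].

INTERFACE

Orientations are given as a unit quaternion [x, y, z, w].
In Python, from cell import manip gives the robot as it stands.
- The arm moves only by the tool arm_command, never from a script. Its argument "moves" is a list that holds one entry, the list of rows, each a list of 7 numbers: the opening in per cent of the stroke, from 0 (shut) to 100 (fully open), then the shift along the tool's x, y, z in cm, then the turn, a rotation vector about the tool's x, y, z in degrees. In form: [[[jaw, tx, ty, tz, wx, wy, wz], ...]]. A call has exactly 8 rows; each row shifts and turns the commanded pose from where the row before left it, along the tool's axes as they then stand; what a row does not reach is not made up. A row lasts 1/8 s, in which the tool goes at most 62.5 mm and 10.7 degrees, less where a joint would pass 70% of its speed; a pose out of reach is approached as far as the arm can. A call is refused whole if a number of a shift passes 6.25 or a number of a turn 10.7, either way. A call with a gripper value outside its range is refused whole. The fingers move at their own pace and stop on an object; "force" is the grip in N (left out, the last holds). Time passes only in rows, so rows that do not move let the fingers close, or fill a call up. It gives the time, the measured TCP pose, the force, the opening and the grip force at its end, in the units of the state.
- manip.read_state(): the state, without advancing time (a new reading comes with each control period).
- manip.get_image(name): name is "scene" or "top" or "wrist"; returns a dict with "image" (420x560x3 uint8, red, green, blue), "fx", "fy", "cx", "cy" (pixels), "R" (3x3) and "t" (3): a world point X has camera coordinates R X + t. Camera axes: x right, y down, z forward; pixel columns grow to the right and rows downward; lengths in mm; the calibration is good to about 2 mm. A picture is of the moment at which its call begins. There is no depth.
- manip.finish_job(): hands the job in; it is judged then, once.
Trained networks look in a picture, given as the dict that the camera call returned (one of the last four; its "shot" number tells which), for a name from the list of things; names that differ only in an ending like _2 or _b are one class to them, and where a whole thing is asked for, a point or a joint stands for the part that bears it (a point fixed in the world has none). Each returns a list of dicts, best first, with "conf" (0 to 1); they miss things now and then, are a little off and sometimes report something else, mostly with a low value. They report only what shows in the picture. A call takes as long as a camera call. They do not tell look-alikes from the thing itself.
- manip.regions_of(picture, query): "pixels" (420x560 bool, what is visible of it).
- manip.place_of(picture, query): "xyz" ([x, y, z] in mm, in the coordinates of the camera as it stood for that picture, good to about 4 mm: a listed point, or the origin of a listed thing).
The state is a dict: "clock": time; "joint_positions": joint angles; "qd": joint speeds; "joint_torque": joint torques, N m; "tool_pos": TCP position; "ee_rot": TCP orientation; "force": force on the tool from outside, world axes, zero at the start; "moment": the same for the moment, N m; "finger_gap": opening from 0.0 (shut) to 1.0 (fully open); "grip_force": force on a finger pad.
Only numpy, scipy, OpenCV 4.12 (cv2) and the standard library are available. Lean on these libraries where they do the work, as an engineer would, in place of code of your own. Each camera call takes 0.05 s, during which the arm holds its last target. There are 200 camera calls.

TASK

Lift the steel keeper ring up off its post and stand it upright on the bench. Then peel the clinging cover off the stack by raising its grip-rib end a couple of centimetres first, while the opposite corner still rests on the tray, without bringing the loaded tray below along. Finish while still holding the cover: keep it level and still in the gripper, centred about 15 cm above the bench mat beside the stack; do not put it down or let go, and leave the reel, the bottle and the adapter alone.

Things in the scene. Friction and masses are not known exactly. Their poses are not given: they have to be found in the camera images.
- stack: Fixed cradle, base 245 x 160 x 10 mm, with two nested black trays and side stops up to 56 mm. Origin on the bench under the trays' centre; x along their 170 mm length, y along their 130 mm width. A steel post stands at x +95, y -38 mm, outside the trays: shoulder 18 mm thick up to 65 mm, then a 10 mm pin up to 112 mm.
- tray: Loose top tray of the stack, black, 170 x 130 x 24 mm, full of plugs, about 0.9 kg, held only by its weight. Origin under the centre of its floor, axes as the stack; at the start 38 mm above the bench. The cover lies on its rim, 24 mm above its origin.
- cover: White rigid cover: sheet 170 (x) x 130 (y) x 3 mm, recess 8 mm deep below, 0.1 kg. Origin: centre of the sheet's underside, 62 mm up at the start; z up. It clings: 4 small sprung pads in the tray, near the corners, rub on the recess's sides, each dragging 1 to 2 N until lifted out. Grip rib: block 14 (x) x 36 (y) mm, rising 28 mm above the sheet, centred at x +62, y +42 mm.
- cover_rib (a point): Middle of the top face of the cover's grip rib, 31 mm above the cover's origin plane.
- cover_corner (a point): Corner of the cover's underside by the grip rib (x +85, y +65 mm in the cover's frame).
- cover_opposite (a point): Diagonally other corner of the cover's underside (x -85, y -65 mm).
- keeper: Steel ring, 0.2 kg, loose on the post: flange 56 mm diameter x 6 mm, above it a hub of 30 mm diameter up to 36 mm, bore 15 mm. Origin: centre of its underside, z up. At the start it rests on the post's shoulder and the cover's edge, underside 65 mm above the bench; the 10 mm pin reaches 11 mm above the hub, so it must rise 47 mm to come off.
- mat: Flat green bench mat, 200 x 160 x 3 mm, fixed on the bench on the other side from the stack. Origin at the centre of its underside.
- reel: Solder reel, bystander, 56 mm diameter, 38 mm tall. Origin at the centre of its underside.
- flux: Small white bottle with black cap, bystander, 40 mm diameter, 85 mm tall. Origin at the centre of its underside.
- adapter: White plug adapter, bystander, 55 x 36 x 26 mm, with two brass pins. Origin at the centre of its underside.
There are look-alikes about, which are no part of the job. Leave any turquoise look-alike of the keeper alone. There is more than one size of the cover; the one meant has the size given above.

How it is judged:
By the outcome, as a careful person would: the job done as asked, in the order asked, and still so for the second after the job is handed in, while the arm keeps its last pose, push and grip.
It also fails if it takes over 58 s, if anything falls off the work surface, if the arm or the gripper's body presses on something with over 40 N, if the wrist force passes 120 N, or if a joint passes its speed limit or range.

## Working session

There is one attempt and no reset: what is moved stays moved. The work goes in short steps, Python scripts to look and compute and a tool call to move; the robot and the scene stay as the last step left them, time stands still between calls to the robot, and variables do not carry over. Pictures are saved under pics/ and viewed, at most 10 in all, crops included, and the job is handed in when it is done.

Besides the shell and the picture viewer there is one more tool, called after "Request:" by a JSON object that holds its "op" and its "data". arm_command: Moves the arm, as the interface text tells. Its arguments: {"type":"object","properties":{"moves":{"type":"array","items":{"type":"array","items":{"type":"array","items":{"type":"number"}}}},"force":{"type":"number"}},"required":["moves"]}

```bash
mkdir -p pics; cat > h.py <<'E'
import numpy as np, cv2
from cell import manip
def w(p,x): return np.array(p["R"]).T@(np.array(x)-np.array(p["t"]))
def px(p,X):
    c=np.array(p["R"])@np.array(X)+np.array(p["t"]); return (p["fx"]*c[0]/c[2]+p["cx"],p["fy"]*c[1]/c[2]+p["cy"])
def ray(p,u,v,z):
    R=np.array(p["R"]);o=-R.T@np.array(p["t"]);d=R.T@np.array([(u-p["cx"])/p["fx"],(v-p["cy"])/p["fy"],1]);return o+d*(z-o[2])/d[2]
def save(p,n): cv2.imwrite("pics/"+n,cv2.cvtColor(p["image"],cv2.COLOR_RGB2BGR))
E
python3 - <<'E'
from h import *
for n in ("scene","top"):
    p=manip.get_image(n); save(p,n+"1.png")
    for q in "stack tray cover cover_rib cover_corner cover_opposite keeper mat reel flux adapter".split():
        print(n,q,[(np.round(w(p,d["xyz"])).astype(int).tolist(),np.round(px(p,w(p,d["xyz"]))).astype(int).tolist(),round(d["conf"],2)) for d in manip.place_of(p,q)][:4])
print(manip.read_state())
E
```

```text
scene stack [([503, -193, -2], [275, 176], 0.58), ([603, -143, 61], [249, 183], 0.22), ([576, -163, 93], [255, 165], 0.21)]
scene tray [([506, -192, 35], [274, 166], 0.67)]
scene cover [([455, -411, 7], [250, 125], 0.76), ([508, -190, 59], [274, 159], 0.75)]
scene cover_rib [([576, -162, 95], [255, 164], 0.94), ([488, -375, 24], [245, 131], 0.72)]
scene cover_corner [([505, -359, 4], [243, 141], 0.73), ([603, -142, 61], [250, 184], 0.56)]
scene cover_opposite [([407, -244, 62], [296, 134], 0.89), ([404, -459, 7], [257, 111], 0.66), ([757, -81, -3], [205, 245], 0.63)]
scene keeper [([597, -250, 63], [230, 157], 0.78), ([640, -380, 0], [196, 155], 0.77)]
scene mat [([499, 230, -4], [383, 291], 0.93)]
scene reel [([734, 64, -4], [245, 285], 0.92)]
scene flux [([760, -80, 1], [203, 245], 0.91)]
scene adapter [([419, 7, -5], [349, 212], 0.65)]
top stack []
top tray []
top cover [([506, -192, 58], [339, 240], 0.8), ([454, -405, 4], [428, 264], 0.57)]
top cover_rib [([575, -163, 94], [328, 206], 0.72), ([495, -371, 25], [416, 246], 0.64)]
top cover_corner [([600, -144, 60], [317, 196], 0.86
[... 387 characters left out ...]
ions': array([ 1.33897930e+00,  3.13494137e-01, -4.71022406e-02,  1.21023632e+00,
        1.15861874e-05,  1.57078245e+00]), 'qd': array([-2.22845838e-04, -7.50175205e-05,  7.70237581e-04, -1.14224876e-04,
        1.12716954e-03, -2.36775421e-04]), 'joint_torque': array([ 1.75782108e-03, -5.39477134e+01,  3.40046024e+01,  1.87746904e-03,
        1.08364904e-04, -4.26699955e-06]), 'tool_pos': array([137.83898667, 583.92969535, 231.30202734]), 'ee_rot': array([ 1.15642262e-01,  9.93290928e-01, -1.73953407e-05, -7.85770055e-06]), 'force': array([ 0.19254256,  0.46465412, -0.30082517]), 'moment': array([ 0.01081193, -0.01365877,  0.01003502]), 'grip_force': 0.0, 'finger_gap': 0.9968722445190753}
```

View pics/scene1.png

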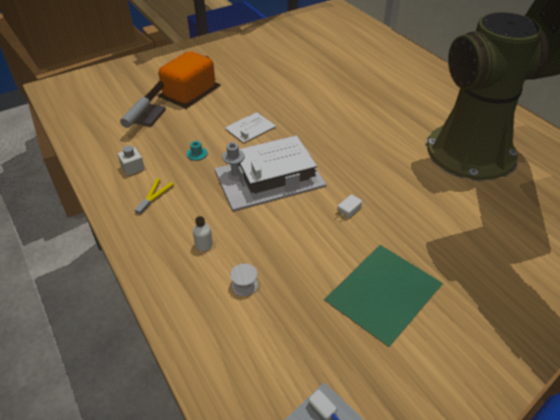

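View pics/top1.png

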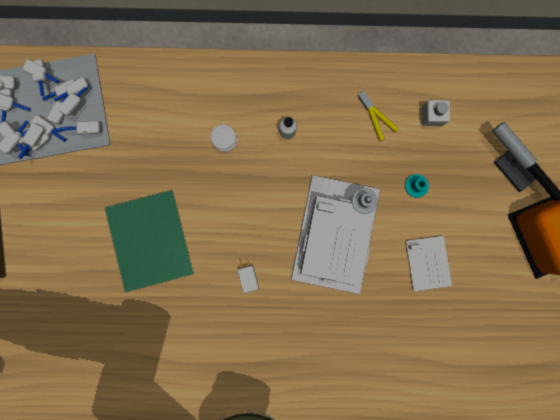

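The steel keeper is on the post at scene (233,152). Its turquoise look-alike is at (197,150). The full-size cover on the stack is at (274,159), and the small look-alike is at (250,126). I choose the steel ring and the stack cover, with stack yaw about -10°.

```bash
cat >> h.py <<'E'
from scipy.spatial.transform import Rotation as Ro
def down(yaw_deg):  # tool y at this world angle, z down
    a=np.radians(yaw_deg); y=np.array([np.cos(a),np.sin(a),0]); z=np.array([0,0,-1.]); return Ro.from_matrix(np.c_[np.cross(y,z),y,z])
def plan(p0,r0,p1,r1,n,jaw):
    rv=(r0.inv()*r1).as_rotvec()/n; d=(np.array(p1)-p0)/n/10; r=r0; 
    for i in range(n):
        t=r.inv().apply(d); print([jaw]+[round(float(v),2) for v in t]+[round(float(v),2) for v in np.degrees(rv)],end=",\n" if i%8==7 else ", "); r=r*Ro.from_rotvec(rv)
def cur():
    s=manip.read_state(); return s["tool_pos"],Ro.from_quat(s["ee_rot"]),s
E
python3 - <<'E'
from h import *
p,r,s=cur(); plan(p,r,[593,-249,231],down(-10.2),16,100)
E
```

```text
[100, -3.96, -4.41, 0.0, -0.0, 0.0, 5.43], [100, -4.36, -4.02, 0.0, -0.0, 0.0, 5.43], [100, -4.73, -3.59, 0.0, -0.0, 0.0, 5.43], [100, -5.04, -3.12, 0.0, -0.0, 0.0, 5.43], [100, -5.32, -2.63, 0.0, -0.0, 0.0, 5.43], [100, -5.54, -2.12, 0.0, -0.0, 0.0, 5.43], [100, -5.72, -1.58, 0.0, -0.0, 0.0, 5.43], [100, -5.84, -1.03, 0.0, -0.0, 0.0, 5.43],
[100, -5.91, -0.48, 0.0, -0.0, 0.0, 5.43], [100, -5.93, 0.09, 0.0, -0.0, 0.0, 5.43], [100, -5.9, 0.65, 0.0, -0.0, 0.0, 5.43], [100, -5.81, 1.2, 0.0, -0.0, 0.0, 5.43], [100, -5.67, 1.75, 0.0, -0.0, 0.0, 5.43], [100, -5.48, 2.28, 0.0, -0.0, 0.0, 5.43], [100, -5.24, 2.78, 0.0, -0.0, 0.0, 5.43], [100, -4.95, 3.27, 0.0, -0.0, 0.0, 5.43],
```

Request:
{"op": "arm_command", "data": {"moves": [[[100,-4.0,-4.4,0,0,0,5.4],[100,-4.4,-4.0,0,0,0,5.4],[100,-4.7,-3.6,0,0,0,5.4],[100,-5.0,-3.1,0,0,0,5.4],[100,-5.3,-2.6,0,0,0,5.4],[100,-5.5,-2.1,0,0,0,5.4],[100,-5.7,-1.6,0,0,0,5.4],[100,-5.8,-1.0,0,0,0,5.4]]], "force": 60}}

```text
clock: 2.2
tool_pos: [366.8, 168.1, 231.7]
ee_rot: [0.474, 0.88, 0.001, 0.0]
force: [0.6, 0.2, -0.7]
finger_gap: 1.003
grip_force: 0.0
```

Request:
{"op": "arm_command", "data": {"moves": [[[100,-5.9,-0.5,0,0,0,5.4],[100,-5.9,0.1,0,0,0,5.4],[100,-5.9,0.7,0,0,0,5.4],[100,-5.8,1.2,0,0,0,5.4],[100,-5.7,1.8,0,0,0,5.4],[100,-5.5,2.3,0,0,0,5.4],[100,-5.2,2.8,0,0,0,5.4],[100,-5.0,3.3,0,0,0,5.4]]]}}

```text
clock: 3.2
tool_pos: [598.6, -247.1, 231.4]
ee_rot: [0.765, 0.644, 0.0, 0.0]
force: [1.4, 0.6, 0.7]
finger_gap: 1.002
grip_force: 0.0
```

```bash
python3 - <<'E'
from h import *
p=manip.get_image("wrist"); save(p,"w1.png")
for q in "keeper cover_rib cover_corner cover_opposite".split():
    print(q,[(np.round(w(p,d["xyz"])).astype(int).tolist(),np.round(px(p,w(p,d["xyz"]))).astype(int).tolist(),round(d["conf"],2)) for d in manip.place_of(p,q)][:3])
for d in manip.regions_of(p,"keeper")[:2]:
    v,u=np.nonzero(d["pixels"]); print(d["conf"],u.mean(),v.mean(),u.min(),u.max(),v.min(),v.max())
a,r,s=cur(); print(a,r.as_matrix()[:,1],s["clock"],s["force"])
E
```

```text
keeper [([636, -384, -3], [332, 282], 0.95), ([590, -244, 66], [268, 182], 0.71)]
cover_rib [([573, -160, 93], [222, 82], 0.8), ([491, -370, 28], [197, 307], 0.67)]
cover_corner [([601, -144, 63], [259, 55], 0.88), ([505, -358, 6], [211, 283], 0.79)]
cover_opposite [([410, -238, 60], [64, 209], 0.82), ([403, -457, 4], [146, 370], 0.77)]
0.77 268.51097178683386 184.2974921630094 236 302 153 216
0.69 331.34518013631936 285.1781888997079 306 357 260 312
[ 597.24367316 -244.36922499  231.20369462] [ 9.85887951e-01 -1.67404880e-01 -7.44286024e-04] 3.5 [ 0.27582333 -0.6666844   0.5326638 ]
```

View pics/w1.png

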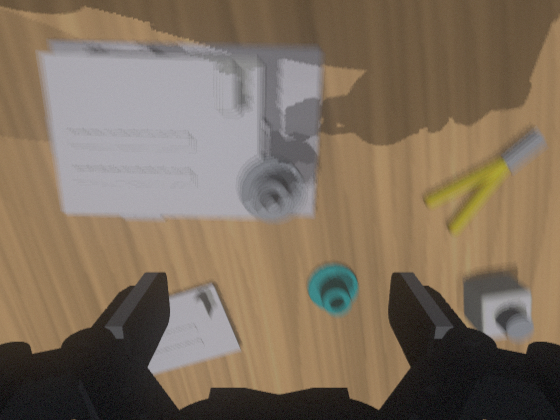

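The wrist view shows the steel keeper at (268,184). The turquoise one at (332,285) is to be left. I descend on the keeper at about (592.5, -246.5).

Request:
{"op": "arm_command", "data": {"moves": [[[100,-0.15,-0.2,2.0,0,0,0.8],[100,-0.15,-0.2,2.0,0,0,0],[100,0,0,2.5,0,0,0],[100,0,0,2.5,0,0,0],[100,0,0,2.5,0,0,0],[100,0,0,2.0,0,0,0],[100,0,0,1.5,0,0,0],[100,0,0,0.5,0,0,0]]]}}

```text
clock: 4.5
tool_pos: [592.8, -246.4, 75.9]
ee_rot: [0.768, 0.64, -0.0, -0.0]
force: [0.1, -0.0, 0.1]
finger_gap: 1.001
grip_force: 0.0
```

Request:
{"op": "arm_command", "data": {"moves": [[[100,0,0,0,0,0,0],[0,0,0,0,0,0,0],[0,0,0,0,0,0,0],[0,0,0,0,0,0,0],[0,0,0,0,0,0,0],[0,0,0,0,0,0,0],[0,0,0,0,0,0,0],[0,0,0,0,0,0,0]]]}}

```text
clock: 5.5
tool_pos: [593.1, -247.5, 77.0]
ee_rot: [0.769, 0.64, -0.0, 0.0]
force: [-3.7, 0.4, 5.4]
finger_gap: 0.336
grip_force: 58.9
```

Request:
{"op": "arm_command", "data": {"moves": [[[0,0,0,-0.5,0,0,0],[0,0,0,-1,0,0,0],[0,0,0,-1,0,0,0],[0,0,0,-1,0,0,0],[0,0,0,-1.5,0,0,0],[0,0,0,-1.5,0,0,0],[0,0,0,-1.5,0,0,0],[0,0,0,0,0,0,0]]]}}

```text
clock: 6.5
tool_pos: [594.6, -247.9, 158.4]
ee_rot: [0.769, 0.64, 0.001, 0.001]
force: [-0.3, 0.2, -1.7]
finger_gap: 0.331
grip_force: 59.4
```

```bash
python3 - <<'E'
from h import *
p=manip.get_image("wrist"); save(p,"w2.png")
p=manip.get_image("scene"); cv2.imwrite("pics/s2.png",cv2.resize(cv2.cvtColor(p["image"][90:240,150:350],cv2.COLOR_RGB2BGR),None,fx=3,fy=3))
a,r,s=cur(); print(a,s["force"],s["finger_gap"]); plan(a,down(-10.4),[580,-30,a[2]],down(-10.4),8,0)
E
```

```text
[ 593.34365581 -247.405443    156.34859293] [-0.39979558 -0.02837411 -2.70888078] 0.33403835363382295
[0, 2.64, -0.65, 0.0, 0.0, 0.0, 0.0], [0, 2.64, -0.65, 0.0, 0.0, 0.0, 0.0], [0, 2.64, -0.65, 0.0, 0.0, 0.0, 0.0], [0, 2.64, -0.65, 0.0, 0.0, 0.0, 0.0], [0, 2.64, -0.65, 0.0, 0.0, 0.0, 0.0], [0, 2.64, -0.65, 0.0, 0.0, 0.0, 0.0], [0, 2.64, -0.65, 0.0, 0.0, 0.0, 0.0], [0, 2.64, -0.65, 0.0, 0.0, 0.0, 0.0],
```

View pics/s2.png

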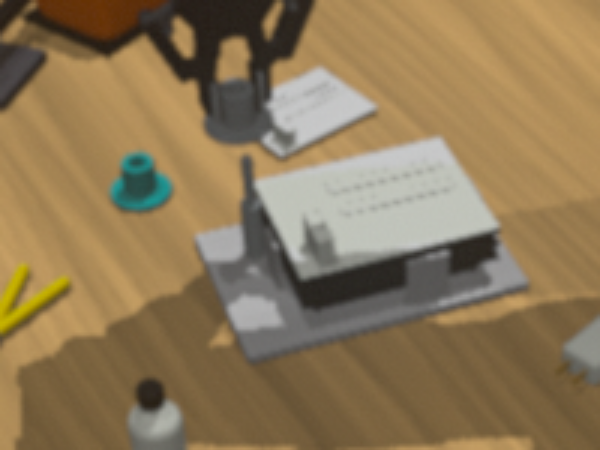

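The crop shows the keeper upright in the gripper at (235,115), clear of the pin at (245,170). I carry it to a free bench spot.

Request:
{"op": "arm_command", "data": {"moves": [[[0,1.5,-0.4,0,0,0,0],[0,3.0,-0.7,0,0,0,0],[0,3.5,-0.9,0,0,0,0],[0,3.5,-0.9,0,0,0,0],[0,3.5,-0.9,0,0,0,0],[0,3.0,-0.7,0,0,0,0],[0,2.0,-0.5,1.0,0,0,0],[0,1.1,-0.3,2.0,0,0,0]]]}}

```text
clock: 7.6
tool_pos: [579.7, -28.7, 125.8]
ee_rot: [0.768, 0.64, 0.0, 0.0]
force: [-0.5, -0.3, -2.7]
finger_gap: 0.335
grip_force: 59.4
```

Request:
{"op": "arm_command", "data": {"moves": [[[0,0,0,3.0,0,0,0],[0,0,0,3.0,0,0,0],[0,0,0,2.5,0,0,0],[0,0,0,1.2,0,0,0],[0,0,0,0.5,0,0,0],[0,0,0,0.2,0,0,0],[0,0,0,0.2,0,0,0],[0,0,0,0,0,0,0]]]}}

```text
clock: 8.6
tool_pos: [580.0, -30.3, 20.8]
ee_rot: [0.769, 0.64, 0.0, 0.0]
force: [-0.5, -1.3, -2.4]
finger_gap: 0.334
grip_force: 59.4
```

Request:
{"op": "arm_command", "data": {"moves": [[[0,0,0,0.3,0,0,0],[0,0,0,0.2,0,0,0],[0,0,0,0.1,0,0,0],[0,0,0,0.1,0,0,0],[0,0,0,0.05,0,0,0],[0,0,0,0.05,0,0,0],[0,0,0,0,0,0,0],[0,0,0,0,0,0,0]]]}}

```text
clock: 9.6
tool_pos: [579.6, -30.3, 12.3]
ee_rot: [0.769, 0.64, 0.0, 0.0]
force: [1.5, 0.4, -2.8]
finger_gap: 0.335
grip_force: 59.4
```

Request:
{"op": "arm_command", "data": {"moves": [[[0,0,0,0.1,0,0,0],[0,0,0,0.05,0,0,0],[0,0,0,0.05,0,0,0],[0,0,0,0,0,0,0],[0,0,0,0,0,0,0],[0,0,0,0,0,0,0],[0,0,0,0,0,0,0],[0,0,0,0,0,0,0]]]}}

```text
clock: 10.6
tool_pos: [579.6, -30.3, 12.0]
ee_rot: [0.769, 0.64, 0.0, 0.0]
force: [-6.2, -0.8, 13.4]
finger_gap: 0.336
grip_force: 61.0
```

Request:
{"op": "arm_command", "data": {"moves": [[[40,0,0,0,0,0,0],[60,0,0,0,0,0,0],[100,0,0,0,0,0,0],[100,0,0,0,0,0,0],[100,0,0,0,0,0,0],[100,0,0,0,0,0,0],[100,0,0,0,0,0,0],[100,0,0,-1,0,0,0]]]}}

```text
clock: 11.6
tool_pos: [578.8, -30.2, 20.0]
ee_rot: [0.769, 0.64, -0.001, -0.001]
force: [0.1, 0.0, 0.2]
finger_gap: 1.0
grip_force: 0.0
```

```bash
python3 - <<'E'
from h import *
a,r,s=cur(); print(a,s["force"],s["finger_gap"],s["clock"]); plan(a,r,[580,-30,202],down(-10.4),5,100);print(); plan([580,-30,202],down(-10.4),[574,-162,190],down(-10.4),4,100)
E
```

```text
[578.77211757 -30.24810855  19.96155378] [0.14735505 0.01169404 0.17508683] 0.9995438276766232 11.6
[100, 0.01, 0.02, -3.64, -0.02, 0.0, -0.02], [100, 0.01, 0.02, -3.64, -0.02, 0.0, -0.02], [100, 0.01, 0.02, -3.64, -0.02, 0.0, -0.02], [100, 0.01, 0.02, -3.64, -0.02, 0.0, -0.02], [100, 0.01, 0.02, -3.64, -0.02, 0.0, -0.02], 
[100, -3.27, 0.45, 0.3, 0.0, 0.0, 0.0], [100, -3.27, 0.45, 0.3, 0.0, 0.0, 0.0], [100, -3.27, 0.45, 0.3, 0.0, 0.0, 0.0], [100, -3.27, 0.45, 0.3, 0.0, 0.0, 0.0],
```

Request:
{"op": "arm_command", "data": {"moves": [[[100,0,0,-2,0,0,0],[100,0,0,-4,0,0,0],[100,0,0,-5,0,0,0],[100,-1.5,0.2,-4,0,0,0],[100,-4,0.6,-2,0,0,0],[100,-4,0.5,0,0,0,0],[100,-3,0.4,0,0,0,0],[100,-0.6,0.1,0,0,0,0]]]}}

```text
clock: 12.6
tool_pos: [573.3, -164.1, 191.1]
ee_rot: [0.77, 0.639, 0.0, 0.0]
force: [-0.9, 0.6, 0.5]
finger_gap: 1.001
grip_force: 0.0
```

Request:
{"op": "arm_command", "data": {"moves": [[[100,0,0,0,0,0,0],[100,0,0,0,0,0,0],[100,0,0,0,0,0,0],[100,0,0,0,0,0,0],[100,0,0,0,0,0,0],[100,0,0,0,0,0,0],[100,0,0,0,0,0,0],[100,0,0,0,0,0,0]]]}}

```text
clock: 13.6
tool_pos: [573.5, -162.4, 190.3]
ee_rot: [0.769, 0.64, 0.0, 0.0]
force: [0.1, -1.0, 0.7]
finger_gap: 0.997
grip_force: 0.0
```

```bash
python3 - <<'E'
from h import *
p=manip.get_image("wrist"); save(p,"w3.png")
for q in "cover_rib cover_corner cover_opposite".split():
    print(q,[(np.round(w(p,d["xyz"])).astype(int).tolist(),np.round(px(p,w(p,d["xyz"]))).astype(int).tolist(),round(d["conf"],2)) for d in manip.place_of(p,q)][:3])
p=manip.get_image("scene"); save(p,"s3.png")
for q in "keeper cover_rib".split():
  print(q,[(np.round(w(p,d["xyz"])).astype(int).tolist(),round(d["conf"],2)) for d in manip.place_of(p,q)][:3])
a,r,s=cur(); print(a,r.as_matrix()[:,1],s["clock"],s["force"])
E
```

```text
cover_rib [([492, -371, 30], [235, 400], 0.9), ([575, -159, 92], [280, 203], 0.64)]
cover_corner [([603, -145, 63], [314, 167], 0.97), ([505, -358, 8], [248, 372], 0.57)]
cover_opposite [([410, -237, 63], [100, 317], 0.61)]
keeper [([633, -382, -1], 0.82), ([586, -33, -1], 0.64)]
cover_rib [([487, -375, 24], 0.69), ([575, -162, 93], 0.6)]
[ 573.42844779 -162.39852028  190.32609928] [ 9.83297867e-01 -1.82003586e-01  1.39393549e-05] 13.95 [ 0.72357072 -0.29427139  0.08056266]
```

View pics/w3.png

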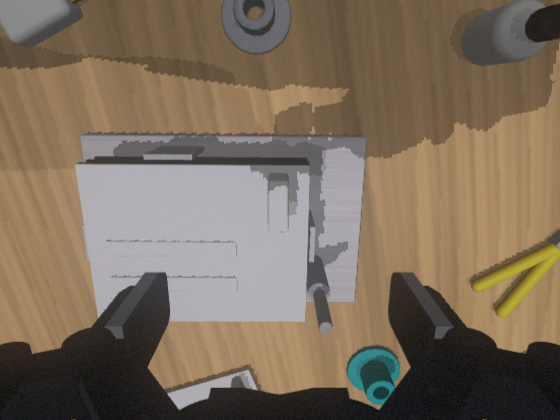

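View pics/s3.png

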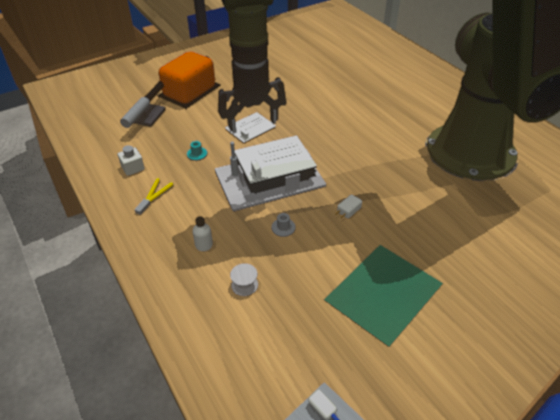

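The keeper stands upright at scene (283,225). In the wrist view the rib is at (279,200), between the fingers and aligned with the tool. I descend on it.

Request:
{"op": "arm_command", "data": {"moves": [[[100,0.1,0.15,1.5,0,0,0],[100,0,0,2.5,0,0,0],[100,0,0,2.5,0,0,0],[100,0,0,2.5,0,0,0],[100,0,0,1.8,0,0,0],[100,0,0,1.0,0,0,0],[100,0,0,0.3,0,0,0],[100,0,0,0,0,0,0]]], "force": 90}}

```text
clock: 14.95
tool_pos: [575.5, -161.8, 69.7]
ee_rot: [0.769, 0.64, 0.0, 0.0]
force: [0.3, -0.5, 0.4]
finger_gap: 1.002
grip_force: 0.0
```

Request:
{"op": "arm_command", "data": {"moves": [[[50,0,0,0,0,0,0],[0,0,0,0,0,0,0],[0,0,0,0,0,0,0],[0,0,0,0,0,0,0],[0,0,0,0,0,0,0],[0,0,0,0,0,0,0],[0,0,0,0,0,0,0],[0,0,0,0,0,0,0]]]}}

```text
clock: 15.95
tool_pos: [574.7, -161.7, 69.7]
ee_rot: [0.769, 0.639, -0.0, -0.0]
force: [-2.6, 0.2, 5.5]
finger_gap: 0.141
grip_force: 88.6
```

```bash
python3 - <<'E'
from h import *
a,r,s=cur(); print(a,r.as_matrix()[:,1],s["clock"],s["force"],s["moment"],s["finger_gap"],s["grip_force"])
# tilt about opposite cover corner
R=r.as_matrix(); cx,cy=R[:,1],R[:,0]  # cover x,y in world
piv=a-62*cx-42*cy; piv[2]=62; piv=piv-85*cx-65*cy
d=85*cx+65*cy; d/=np.linalg.norm(d); ax=np.cross(d,[0,0,1])
n=16; T=np.radians(6.6)
p,q=a,r; D=Ro.from_rotvec(ax*T/n)
for i in range(n):
    p2=piv+D.apply(p-piv); q2=D*q
    print(np.round(q.inv().apply(p2-p)/10,3),np.round(np.degrees((q.inv()*q2).as_rotvec()),2)); p,q=p2,q2
print(p)
E
```

```text
[ 574.698134   -161.68312283   69.72133692] [ 9.83213965e-01 -1.82455692e-01 -4.69191780e-04] 15.95 [-2.5677785   0.20179279  5.48142158] [ 0.16001623  0.71260681 -0.24395141] 0.14147724653855037 88.57797145843506
[-0.004 -0.005 -0.131] [-0.33  0.25 -0.  ]
[-0.004 -0.005 -0.131] [-0.33  0.25 -0.  ]
[-0.004 -0.005 -0.131] [-0.33  0.25 -0.  ]
[-0.004 -0.005 -0.131] [-0.33  0.25 -0.  ]
[-0.004 -0.005 -0.131] [-0.33  0.25 -0.  ]
[-0.004 -0.005 -0.131] [-0.33  0.25 -0.  ]
[-0.004 -0.005 -0.131] [-0.33  0.25 -0.  ]
[-0.004 -0.005 -0.131] [-0.33  0.25 -0.  ]
[-0.004 -0.005 -0.131] [-0.33  0.25 -0.  ]
[-0.004 -0.005 -0.131] [-0.33  0.25 -0.  ]
[-0.004 -0.005 -0.131] [-0.33  0.25 -0.  ]
[-0.004 -0.005 -0.131] [-0.33  0.25 -0.  ]
[-0.004 -0.005 -0.131] [-0.33  0.25 -0.  ]
[-0.004 -0.005 -0.131] [-0.33  0.25 -0.  ]
[-0.004 -0.005 -0.131] [-0.33  0.25 -0.  ]
[-0.004 -0.005 -0.131] [-0.33  0.25 -0.  ]
[ 572.83691258 -162.62706924   90.56232941]
```

Request:
{"op": "arm_command", "data": {"moves": [[[0,0,0,-0.13,-0.33,0.25,0],[0,0,0,-0.13,-0.33,0.25,0],[0,0,0,-0.13,-0.33,0.25,0],[0,0,-0.01,-0.13,-0.33,0.25,0],[0,0,-0.01,-0.13,-0.33,0.25,0],[0,-0.01,-0.01,-0.13,-0.33,0.25,0],[0,-0.01,-0.01,-0.13,-0.33,0.25,0],[0,-0.01,-0.01,-0.13,-0.33,0.25,0]]]}}

```text
clock: 16.95
tool_pos: [574.3, -162.0, 79.9]
ee_rot: [0.768, 0.639, 0.028, 0.007]
force: [-1.3, 0.2, 0.3]
finger_gap: 0.14
grip_force: 88.0
```

Request:
{"op": "arm_command", "data": {"moves": [[[0,0,0,-0.13,-0.33,0.25,0],[0,0,0,-0.13,-0.33,0.25,0],[0,0,0,-0.13,-0.33,0.25,0],[0,0,-0.01,-0.13,-0.33,0.25,0],[0,0,-0.01,-0.13,-0.33,0.25,0],[0,-0.01,-0.01,-0.13,-0.33,0.25,0],[0,-0.01,-0.01,-0.13,-0.33,0.25,0],[0,-0.01,-0.01,-0.13,-0.33,0.25,0]]]}}

```text
clock: 17.95
tool_pos: [573.5, -162.6, 90.4]
ee_rot: [0.767, 0.639, 0.057, 0.013]
force: [1.7, 2.6, 0.6]
finger_gap: 0.144
grip_force: 88.1
```

```bash
python3 - <<'E'
from h import *
p=manip.get_image("scene"); cv2.imwrite("pics/s4.png",cv2.resize(cv2.cvtColor(p["image"][110:220,190:350],cv2.COLOR_RGB2BGR),None,fx=5,fy=5,interpolation=cv2.INTER_CUBIC))
for q in "cover_rib cover_corner cover_opposite tray".split():
  print(q,[(np.round(w(p,d["xyz"])).astype(int).tolist(),round(d["conf"],2)) for d in manip.place_of(p,q)][:3])
a,r,s=cur(); print(a,r.as_matrix(),s["clock"],s["force"],s["moment"],s["finger_gap"])
E
```

```text
cover_rib [([573, -165, 114], 0.76), ([490, -374, 26], 0.42)]
cover_corner [([605, -141, 86], 0.93), ([504, -359, 6], 0.53)]
cover_opposite [([408, -241, 61], 0.97), ([731, 61, -2], 0.7)]
tray [([506, -192, 33], 0.83)]
[ 573.29412076 -162.62904563   90.15974876] [[ 0.17819068  0.9785265   0.10360487]
 [ 0.98152899 -0.18420699  0.05165878]
 [ 0.06963423  0.09248607 -0.9932761 ]] 18.2 [1.40979018 1.94446857 0.72628316] [ 0.50575463 -0.23229355 -0.12484137] 0.14341745206929055
```

View pics/s4.png

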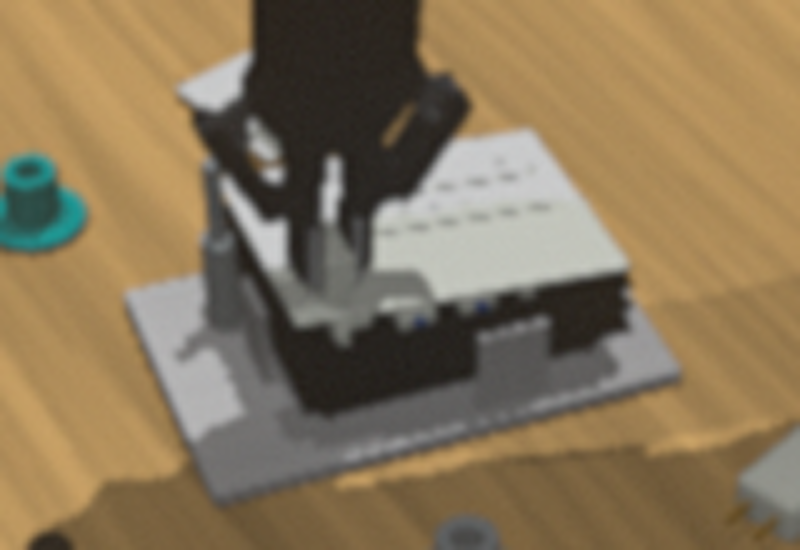

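The corner by the rib is up about 24 mm with plugs visible under it at (420,320). The opposite corner and the tray are unmoved. Now I lift straight up.

Request:
{"op": "arm_command", "data": {"moves": [[[0,0.01,0.02,-0.2,0,0,0],[0,0.02,0.03,-0.3,0,0,0],[0,0.03,0.04,-0.4,0,0,0],[0,0.03,0.05,-0.5,0,0,0],[0,0.06,0.07,-0.8,0,0,0],[0,0.07,0.09,-1.0,0,0,0],[0,0.1,0.14,-1.5,0,0,0],[0,0.1,0.14,-1.5,0,0,0]]]}}

```text
clock: 19.2
tool_pos: [573.2, -162.8, 153.8]
ee_rot: [0.767, 0.638, 0.056, 0.013]
force: [-0.1, -0.2, -0.7]
finger_gap: 0.144
grip_force: 88.0
```

Request:
{"op": "arm_command", "data": {"moves": [[[0,0.14,0.18,-2.0,0,0,0],[0,0.14,0.18,-2.0,0,0,0],[0,0.14,0.18,-2.0,0,0,0],[0,0.1,0.14,-1.5,0,0,0],[0,0.04,0.05,-0.5,0,0,0],[0,0,0,0,0,0,0],[0,0,0,0,0,0,0],[0,0,0,0,0,0,0]]]}}

```text
clock: 20.2
tool_pos: [572.5, -162.6, 232.1]
ee_rot: [0.767, 0.638, 0.056, 0.012]
force: [-0.3, 0.6, -2.0]
finger_gap: 0.145
grip_force: 87.9
```

```bash
python3 - <<'E'
from h import *
p=manip.get_image("scene"); save(p,"s5.png")
print("tray",[(np.round(w(p,d["xyz"])).astype(int).tolist(),round(d["conf"],2)) for d in manip.place_of(p,"tray")][:3])
a,r,s=cur(); print(a,s["clock"],s["force"],s["moment"],s["finger_gap"])
tgt=down(-10.5); off=tgt.apply([42,62,0])  # rib from cover centre (tool x=cover y, tool y=cover x)
P=np.array([498,232,0])+[off[0],off[1],153+3+4.7]; print(P)
plan(a,r,P,tgt,16,0)
E
```

```text
tray [([504, -189, 34], 0.86)]
[ 572.66696502 -162.64053348  232.37038326] 20.3 [-0.73670617 -0.41157769 -0.77370238] [-0.08893077  0.05436507 -0.049327  ] 0.14266070030412656
[566.61569634 261.99810354 160.7       ]
[0, 2.57, -0.57, 0.58, 0.33, -0.25, 0.0], [0, 2.57, -0.56, 0.57, 0.33, -0.25, 0.0], [0, 2.57, -0.56, 0.56, 0.33, -0.25, 0.0], [0, 2.57, -0.56, 0.56, 0.33, -0.25, 0.0], [0, 2.58, -0.55, 0.55, 0.33, -0.25, 0.0], [0, 2.58, -0.55, 0.54, 0.33, -0.25, 0.0], [0, 2.58, -0.55, 0.53, 0.33, -0.25, 0.0], [0, 2.58, -0.55, 0.52, 0.33, -0.25, 0.0],
[0, 2.59, -0.54, 0.51, 0.33, -0.25, 0.0], [0, 2.59, -0.54, 0.51, 0.33, -0.25, 0.0], [0, 2.59, -0.54, 0.5, 0.33, -0.25, 0.0], [0, 2.59, -0.53, 0.49, 0.33, -0.25, 0.0], [0, 2.59, -0.53, 0.48, 0.33, -0.25, 0.0], [0, 2.6, -0.53, 0.47, 0.33, -0.25, 0.0], [0, 2.6, -0.53, 0.46, 0.33, -0.25, 0.0], [0, 2.6, -0.52, 0.46, 0.33, -0.25, 0.0],
```

View pics/s5.png

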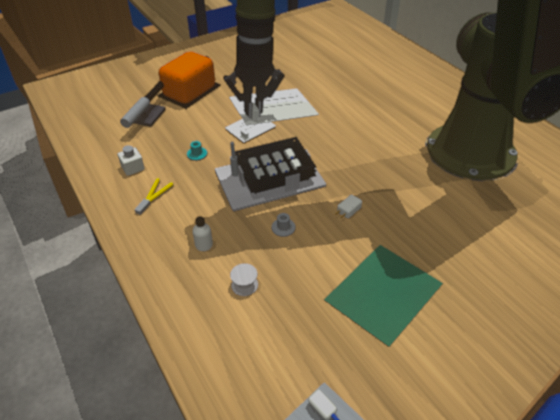

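The tray stayed loaded at (278,163) and the cover is free above it. I carry it over the mat, levelling on the way.

Request:
{"op": "arm_command", "data": {"moves": [[[0,1.3,-0.3,0.3,0.33,-0.25,0],[0,2.5,-0.6,0.5,0.33,-0.25,0],[0,2.9,-0.6,0.6,0.33,-0.25,0],[0,2.9,-0.6,0.6,0.33,-0.25,0],[0,2.9,-0.6,0.6,0.33,-0.25,0],[0,2.9,-0.6,0.6,0.33,-0.25,0],[0,2.9,-0.6,0.6,0.33,-0.25,0],[0,2.9,-0.6,0.6,0.33,-0.25,0]]]}}

```text
clock: 21.3
tool_pos: [570.0, 57.3, 196.9]
ee_rot: [0.768, 0.64, 0.028, 0.006]
force: [0.2, -0.0, -1.7]
finger_gap: 0.14
grip_force: 87.9
```

Request:
{"op": "arm_command", "data": {"moves": [[[0,2.9,-0.6,0.6,0.33,-0.25,0],[0,2.9,-0.6,0.6,0.33,-0.25,0],[0,2.9,-0.6,0.5,0.33,-0.25,0],[0,2.9,-0.6,0.5,0.33,-0.25,0],[0,2.9,-0.6,0.5,0.33,-0.25,0],[0,2.6,-0.5,0.5,0.33,-0.25,0],[0,1.9,-0.4,0.4,0.33,-0.25,0],[0,0.9,-0.2,0.2,0.33,-0.25,0]]]}}

```text
clock: 22.3
tool_pos: [566.9, 260.4, 161.9]
ee_rot: [0.768, 0.64, -0.0, -0.0]
force: [-0.2, 0.2, -0.7]
finger_gap: 0.142
grip_force: 87.9
```

```bash
python3 - <<'E'
from h import *
P=[566.6,262,160.7]
p=manip.get_image("scene")
for q in "cover_rib cover_corner cover_opposite cover mat".split():
  print(q,[(np.round(w(p,d["xyz"])).astype(int).tolist(),round(d["conf"],2)) for d in manip.place_of(p,q)][:2])
a,r,s=cur(); print(a,r.as_matrix()[2],s["clock"],s["finger_gap"])
plan(a,r,P,down(-10.5),1,0)
E
```

```text
cover_rib [([572, 263, 186], 0.7), ([498, 230, -7], 0.69)]
cover_corner [([595, 280, 154], 0.92), ([505, -361, 5], 0.73)]
cover_opposite [([399, 180, 154], 0.59)]
cover [([498, 228, 156], 0.79), ([455, -414, 4], 0.57)]
mat [([498, 234, -4], 0.71)]
[567.56528325 258.41484744 162.57640073] [-1.45614301e-04  2.26901635e-04 -9.99999964e-01] 22.6 0.14259362373978982
[0, 0.33, -0.16, 0.19, 0.01, 0.01, -0.04],
```

Cover corners are level at 154 mm. I make a small correction, then hold still.

Request:
{"op": "arm_command", "data": {"moves": [[[0,0.2,-0.1,0.1,0,0,0],[0,0.1,0,0.1,0,0,0],[0,0,0,0,0,0,0],[0,0,0,0,0,0,0],[0,0,0,0,0,0,0],[0,0,0,0,0,0,0],[0,0,0,0,0,0,0],[0,0,0,0,0,0,0]]]}}

```text
clock: 23.6
tool_pos: [567.0, 262.4, 160.4]
ee_rot: [0.769, 0.64, 0.0, 0.0]
force: [-0.2, -1.0, -1.2]
finger_gap: 0.146
grip_force: 87.9
```

```bash
python3 - <<'E'
from h import *
p=manip.get_image("scene"); save(p,"s6.png"); a,r,s=cur(); print(a,s["qd"].round(3),s["force"])
E
```

```text
[567.01765885 262.34169904 160.37503118] [ 0.    -0.001 -0.002 -0.    -0.    -0.002] [-0.4505871  -0.10691598 -0.73940507]
```

View pics/s6.png

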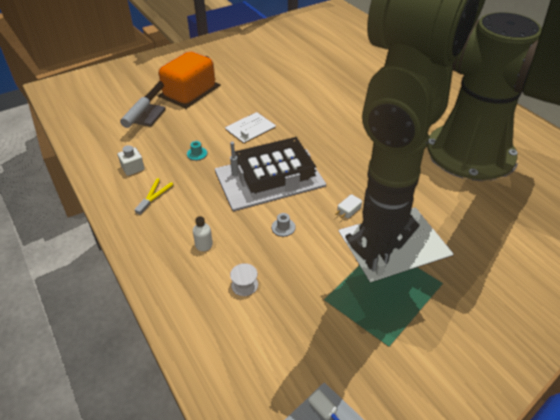

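The cover is level over the mat at (395,245). The keeper stands at (283,225), and the tray and bystanders are in place.

```bash
python3 -c "
from cell import manip
print(manip.finish_job())"
```

```text
the job is handed in; nothing more can be done
None
```

The job is handed in at about 24 s: the keeper stands upright on the bench, the cover was peeled rib-end first with the loaded tray left in place, and it is held level and still about 15 cm above the mat; the reel, bottle and adapter were not touched.

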